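Lock the tray stand and peel off the top tray for inspection

ROBOT

A 6-joint arm with a two-finger parallel gripper is mounted at the origin on the work surface. World frame = base frame: x ahead of the robot, y to its left, z up, the work surface at z = 0. Lengths are in m, angles in degrees, forces in N, time in s.
With the tool pointing down it reaches from about 0.25 to 0.775 m from the base axis. Payload 4 kg.
Tool frame: the origin (TCP) lies on the front face of the gripper's body, between the roots of the fingers; the fingertips stand 73 mm ahead of it and the grasp point (between the pads) lies 54 mm ahead of it; z points along the fingers, y is the line along which they close (so a half turn about z gives the same grasp; the last joint's range is limited). The gripper opens to 85 mm and grips with 20 to 120 N. Pads are 22 mm wide; open, the fingers measure 114 mm over their backs; the gripper's body (76 mm by 85 mm) begins 54 mm behind the grasp point. The pads swing forward as they close: fully open they stand 13 mm farther back than shut.
Start: joints at [-78.043, 4.996, 78.535, -0, 96.463, -5.907], TCP at [0.169, -0.523, 0.304] pointing down, gripper open.
Joint ranges: [-177.83, 177.83], [-43.37, 116.18], [15.69, 146.23], [-61.86, 241.86], [9.47, 152.12], [-147.06, 147.06]. Speed limits (degrees/s): [159.86, 159.86, 180, 180, 180, 180].

INTERFACE

Orientations are given as a 3x3 rotation matrix whose columns are the frame's x, y, z axes.
In Python, from cell import bot gives the robot as it stands.
- The arm moves only by the tool jog_arm, never from a script. Its argument "steps" is a list of rows, each an object with "dp": the shift along the tool's x, y, z as a fraction of full scale, a list of three; "turn": the turn, a rotation vector about the tool's x, y, z as a fraction of full scale, a list of three. In form: [{"dp": [tx, ty, tz], "turn": [rx, ry, rz]}, ...]. A call has 1 to 12 rows; each row shifts and turns the commanded pose from where the row before left it, along the tool's axes as they then stand; what a row does not reach is not made up. Full scale, the value 1, is 0.025 m for a shift and 0.1 rad for a turn. A row lasts 1/10 s, in which the tool goes at most 50 mm and 8.59 degrees, less where a joint would pass 70% of its speed; a pose out of reach is approached as far as the arm can. A call with a number of a shift or a turn outside -1 to 1 is refused whole. A call with a gripper value outside its range is refused whole. "gripper" is the opening, from 0 (shut) to 1 (fully open), set as the call begins (left out, the last holds). The fingers move at their own pace and stop on an object; "force" is the grip in N (left out, the last holds). Time passes only in rows, so rows that do not move let the fingers close. It gives the time, the measured TCP pose, the force, the opening and the grip force at its end, in the units of the state.
- bot.state(): the state, without advancing time (a new reading comes with each control period).
- bot.get_image(name): name is "side" or "top" or "wrist"; returns a dict with "frame" (384x512x3 uint8, red, green, blue), "mtx" (3x3 intrinsics, pixels), "k1" (the pictures are not rectified: a ray, as slopes to the right and down, at radius r is drawn at 1 + k1 r^2 times it, then the intrinsics apply), "xyz" and "rotation" of the camera in the world. Camera axes: x right, y up, looking along -z (the intrinsics and any distortion apply to the point x, -y, -z); pixel columns grow to the right and rows downward; lengths in m; the calibration is good to about 2 mm. A picture is of the moment at which its call begins. There is no depth.
- bot.job_done(): hands the job in; it is judged then, once.
Trained networks look in a picture, given as the dict that the camera call returned (one of the last four; its "shot" number tells which), for a name from the list of things; names that differ only in an ending like _2 or _b are one class to them, and where a whole thing is asked for, a point or a joint stands for the part that bears it (a point fixed in the world has none). Each returns a list of dicts, best first, with "p" (0 to 1); they miss things now and then, are a little off and sometimes report something else, mostly with a low value. They report only what shows in the picture. A call takes as long as a camera call.
- bot.search_frame(picture, query): "location" ([x, y, z] in m, in the coordinates of the camera as it stood for that picture, good to about 4 mm: the middle of the surface that is visible of it).
- bot.silhouettes(picture, query): "region" (384x512 bool, what is visible of it).
The state is a dict: "time": time; "joint_pos": joint angles; "dq": joint speeds; "tau": joint torques, N m; "tool_pos": TCP position; "orientation": TCP orientation; "ft_force": force on the tool from outside, world axes, zero at the start; "torque": the same for the moment, N m; "grip_width": finger opening in m; "gripper_force": force on a finger pad.
Only numpy, scipy, OpenCV 4.12 (cv2) and the standard library are available. Lean on these libraries where they do the work, as an engineer would, in place of code of your own. Each camera call takes 0.05 s, during which the arm holds its last target. There are 200 camera calls.

TASK

Take the steel locking pin out of its black block and push it fully home through the hole in the stand's sliding carriage. Then peel the top tray off the clinging nested stack by its upright ear, raising that corner first while the opposite corner stays down. Bring it level over the middle of the light panel and finish while still holding it there, some 8 cm above the panel and touching nothing else, with the pin left in its hole and the other things on the bench undisturbed.

Things in the scene. Friction and masses are not known exactly. Their poses are not given: they have to be found in the camera images.
- stand: Fixed stand: grey base 130 x 250 x 12 mm with a guide strip along each long edge (top 20 mm over the bench), between them an aluminium carriage plate (top 22 mm) carrying three nested white trays. Origin on the bench under the centre of the stack; y runs along the slide; the pin hole lies 100 mm from the origin towards -y, 45 mm clear of the trays; z up.
- carriage (a joint): Position of the sliding carriage with the lower trays along the stand's y axis (m, range -0.025 to 0.025). It starts at 0, where its hole lies over the hole in the base; about 1.5 N shifts it until the pin is in. The lower two trays are fixed on it.
- pin_hole (a point): Centre of the mouth of the 12.5 mm hole, at the carriage plate's upper face, 22 mm above the bench. The hole runs through the plate (10 mm) and on 10 mm into the base, 20 mm deep in all. It is a point of the stand.
- pin: Steel pin, 70 g, upright: shank 10 mm diameter, 20 mm long, end tapered; on it a round head 18 mm diameter, 40 mm tall, to grip by its upper part. Origin at the shank's lower end, z up towards the head. It starts loose in a hole of a 50 x 50 x 30 mm black block, head resting on the block; lift it 20 mm to free it. Fully home, its head rests on the carriage plate, origin 2 mm above the bench.
- tray: Top tray, loose, white, some 60 g: rim 110 mm square with a 10 mm turned-down lip; bowl 85 mm square at the top, its underside 8 mm below the lip's lower edge. Origin at the tray's centre, level with the lip's lower edge (50 mm above the bench at the start); rim top 10 mm higher; z up; x and y start along the stand's. The ear stands on the (+x, +y) corner.
- tray_ear (a point): Centre of the ear: an upright lug 8 mm thick, 26 mm wide, from the rim top to 31 mm above it, set across the corner, its faces looking along the tray's diagonal (out along +x +y, and back to the centre). The point is 45 mm in x and 45 mm in y from the tray's origin, 30 mm above it (20 mm above the rim top).
- tray_far_corner (a point): Corner opposite the ear, at the lip's lower edge, 54 mm in -x and -y from the tray's origin. The tray clings to the one beneath: four sprung nubs, mid-side, grip its lip from inside with 2 to 3 N each over the first 9 mm of lift. It comes off by tilting about this corner some 15 to 20 degrees; a flat pull tends to twist it in the grip.
- panel_top (a point): Centre of the white top face of the light panel, a fixed flat black box 160 x 160 mm, the face 25 mm above the bench.
- tube_rack: Bystander: purple tube rack 60 x 200 x 42 mm, on the bench beyond the work; origin at the centre of its underside.
- reagent: Bystander: small amber bottle, 52 mm diameter, 90 mm tall; origin at the centre of its underside.
- beaker: Bystander: small glass beaker, 64 mm diameter, 80 mm tall; origin at the centre of its underside.

How it is judged (in metres and radians):
On the way, in this order (a step that is already met when the one before it is completed fails the run):
1. the pin is fully home in the hole of the stand (horizontal distance between pin and pin_hole below 0.006 m and z of pin in the frame of stand below 0.007 m and angle between pin's own z axis and vertical below 0.15 rad), for 0.2 s.
2. the ear corner of the top tray is raised by 20 mm or more while the opposite corner is still down (raised less than 10 mm) (z of tray_ear in the frame of stand above 0.1 m and z of tray_far_corner in the frame of stand below 0.06 m and contact force between the fingers and tray above 1 N), for 0.1 s.
At the end, for the whole second after the job is handed in: The gripper holds the tray (more than 1 N) still and within 0.2 rad of level, its centre within 35 mm of the panel's centre and its lip edge 40 to 160 mm above the panel, touching neither panel nor stand; the pin is still in its hole (within 5 mm of fully home) (all of step 1 and contact force between the fingers and tray above 1 N and horizontal distance between tray and panel_top below 0.035 m and z of tray in the frame of panel_top between 0.04 and 0.16 m and angle between tray's own z axis and vertical below 0.2 rad and linear speed of tray below 0.03 m/s and contact force between tray and panel below 0.1 N and contact force between tray and stand below 0.1 N); the arm keeps its last pose, push and grip.
It fails at once if the carriage is shoved more than 12 mm along its slide (value of joint carriage above 0.012 m or value of joint carriage below -0.012 m).
It fails at once if a bystander is moved more than 30 mm (distance of any of tube_rack, reagent, beaker from where it was at the start of the episode above 0.03 m).
It also fails if it takes over 61 s, if anything falls off the work surface, if the arm or the gripper's body presses on something with over 40 N, if the wrist force passes 120 N, or if a joint passes its speed limit or range.

## Working session

There is one attempt and no reset: what is moved stays moved. The work goes in short steps, Python scripts to look and compute and a tool call to move; the robot and the scene stay as the last step left them, time stands still between calls to the robot, and variables do not carry over. Pictures are saved under pics/ and viewed, at most 10 in all, crops included, and the job is handed in when it is done.

Besides the shell and the picture viewer there is one more tool, called after "Request:" as name(argument=value, ...), one argument or row to a line, values as JSON. jog_arm: Moves the arm, as the interface text tells. Its arguments: {"type":"object","properties":{"steps":{"type":"array","items":{"type":"object","properties":{"dp":{"type":"array","items":{"type":"number","minimum":-1,"maximum":1}},"turn":{"type":"array","items":{"type":"number","minimum":-1,"maximum":1}}}}},"gripper":{"type":"number"},"force":{"type":"number"}},"required":["steps"]}

```bash
mkdir -p pics; cat > h.py <<'E'
import numpy as np, cv2
from cell import bot
def locs(im,names,n=2):
    for q in names:
        for d in bot.search_frame(im,q)[:n]:
            w=np.array(im["xyz"])+np.array(im["rotation"])@np.array(d["location"])
            print(q,round(d["p"],2),np.round(w,4))
def proj(im,P):
    c=(np.array(P)-im["xyz"])@np.array(im["rotation"])
    s=np.array([c[0]/-c[2],-c[1]/-c[2]]); s=s*(1+im["k1"]*(s@s))
    return (np.array(im["mtx"])@[s[0],s[1],1])[:2]
def unproj(im,uv,z):
    d=(np.linalg.inv(im["mtx"])@[uv[0],uv[1],1])[:2]; s=d.copy()
    for _ in range(20): s=d/(1+im["k1"]*(s@s))
    r=np.array(im["rotation"])@[s[0],-s[1],-1]; o=np.array(im["xyz"])
    return o+r*(z-o[2])/r[2]
def save(im,name,s=1.5): cv2.imwrite("pics/"+name,cv2.resize(np.ascontiguousarray(im["frame"][:,:,::-1]),None,fx=s,fy=s))
E
python3 - <<'E'
from h import *
for v in("top","side"):
    im=bot.get_image(v); save(im,v+"1.png"); print(v,np.round(im["xyz"],3))
    locs(im,["stand","carriage","pin","tray","tray_ear","pin_hole","panel_top","tube_rack","reagent","beaker"])
print(bot.state())
E
```

```text
top [0.424 0.01  1.669]
stand 0.57 [0.5716 0.1587 0.0215]
carriage 0.75 [0.5799 0.1454 0.0208]
carriage 0.68 [0.3273 0.4331 0.0632]
tray 0.87 [0.5777 0.2322 0.053 ]
tray_ear 0.88 [0.5746 0.2275 0.056 ]
tray_ear 0.25 [0.5732 0.1599 0.0222]
pin_hole 0.97 [0.574  0.1599 0.0183]
panel_top 0.89 [ 0.5604 -0.2314  0.0241]
tube_rack 0.67 [0.7687 0.0252 0.0296]
reagent 0.57 [0.33   0.4332 0.0605]
beaker 0.88 [ 0.3558 -0.4641  0.0391]
side [0.373 0.749 0.949]
carriage 0.59 [0.575  0.2755 0.0207]
pin 0.62 [0.5194 0.0235 0.0588]
tray 0.88 [0.5766 0.2261 0.0523]
tray_ear 0.69 [0.5755 0.2246 0.0548]
pin_hole 0.96 [0.5686 0.2822 0.0194]
panel_top 0.67 [ 0.5614 -0.2229  0.0261]
tube_rack 0.6 [0.7722 0.0434 0.0288]
reagent 0.7 [0.3249 0.4538 0.0608]
beaker 0.66 [ 0.356  -0.4381  0.0528]
{'time': 1.1, 'joint_pos': array([-7.80429847e+01,  4.99583509e+00,  7.85354804e+01,  2.06694046e-04,
        9.64636496e+01, -5.90641373e+00]), 'dq': array([ 0.04825815,  0.07446056, -0.0364149 ,  0.08997076,  0.11191935,
       -0.07344409]), 'tau': array([-2.25388285e-03, -3.51740634e+01, -3.13468838e+01, -3.76045355e-04,
        3.95824572e-04,  6.47938769e-07]), 'tool_pos': array([ 0.16871683, -0.52348912,  0.30394291]), 'orientation': array([[ 9.51790266e-01,  3.06749554e-01,  2.17127902e-05],
       [ 3.06749555e-01, -9.51790262e-01, -8.52269583e-05],
       [-5.47730913e-06,  8.77785780e-05, -9.99999996e-01]]), 'ft_force': array([0.41620141, 1.09196082, 0.1485389 ]), 'torque': array([ 0.05308036, -0.04023141,  0.01275307]), 'gripper_force': 0.0, 'grip_width': 0.08548222047713702}
```

View pics/top1.png

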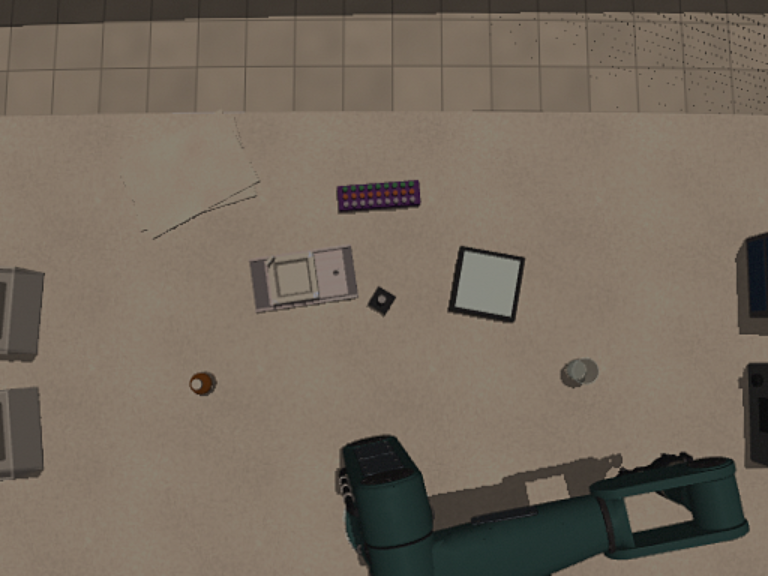

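View pics/side1.png

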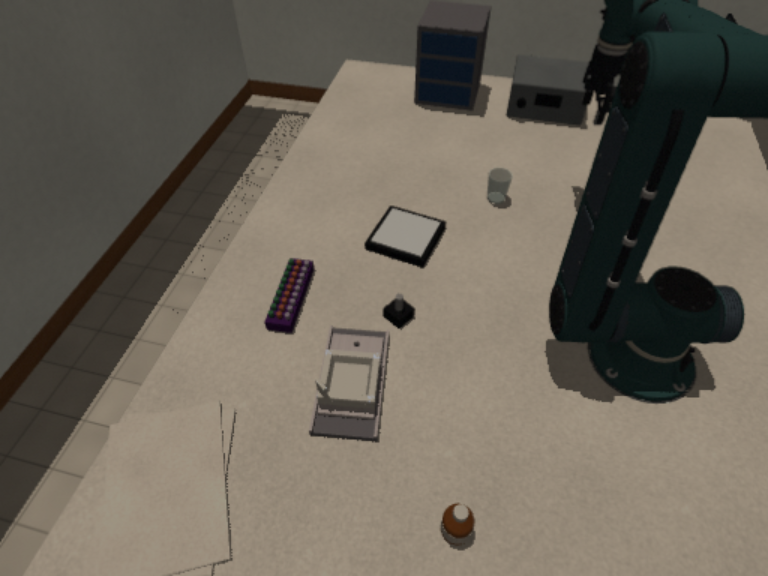

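The top view shows the hole at (336,272), the stack centre near (293,277), the ear at (271,262), the pin at (381,298) and the panel at (487,284). The side view agrees with this layout: the ear is on the far, upper-left corner, with the pin block at (399,310).

```bash
python3 - <<'E'
from h import *
im=bot.get_image("top")
f=lambda u,v,z: np.round(unproj(im,(u/1.5,v/1.5),z),4)
print("hole",f(336,272,.022),"pin",f(381,298.5,.07),"panel",f(487,284,.025), "ear",f(271,262,.08))
for q,z in(("tray",.06),("panel_top",.025),("pin",.07)):
    r=bot.silhouettes(im,q)
    if r:
        m=r[0]["region"].astype(np.uint8); c=max(cv2.findContours(m,0,2)[0],key=cv2.contourArea)
        b=cv2.boxPoints(cv2.minAreaRect(c)); print(q,r[0]["p"],m.sum(),[np.round(unproj(im,p,z)[:2],4) for p in b])
# stand strip edges: base corners
m=cv2.cvtColor(im["frame"],cv2.COLOR_RGB2GRAY)
cr=im["frame"][150:220,155:285][:,:,::-1]
cv2.imwrite("pics/crop.png",cv2.resize(np.ascontiguousarray(cr),None,fx=6,fy=6,interpolation=cv2.INTER_CUBIC))
E
```

```text
hole [0.5908 0.1261 0.022 ] pin [0.5238 0.0174 0.07  ] panel [ 0.5614 -0.237   0.025 ] ear [0.6085 0.2739 0.08  ]
tray 0.88 945 [array([0.6224, 0.2929]), array([0.6394, 0.1823]), array([0.5306, 0.1647]), array([0.5136, 0.2746])]
panel_top 0.67 1998 [array([ 0.4972, -0.14  ]), array([ 0.6561, -0.1706]), array([ 0.6262, -0.3323]), array([ 0.4675, -0.3003])]
```

View pics/crop.png

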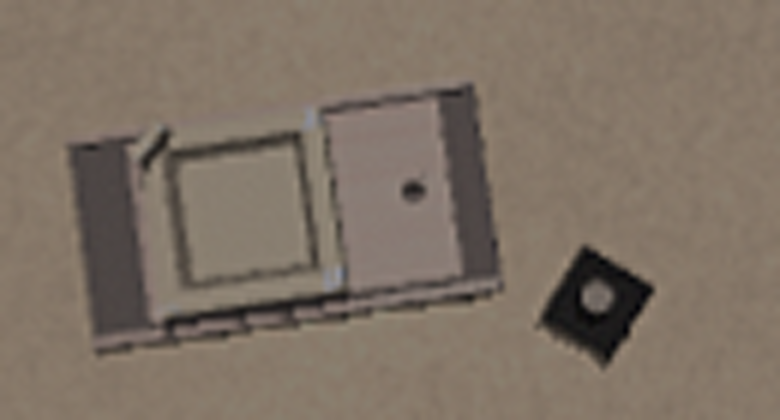

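Measured: stand yaw is about 8.3°, stack centre (0.5765, 0.2286), hole (0.591, 0.126), pin (0.524, 0.0175) and panel (0.562, -0.236). I'll turn the tool first, then travel.

Request:
jog_arm(
  steps=[
    {"turn": [0,0,-1]},
    {"turn": [0,0,-1]},
    {"turn": [0,0,-1]},
    {"turn": [0,0,-1]},
    {"turn": [0,0,-1]},
    {"turn": [0,0,-1]},
    {"turn": [0,0,-1]},
    {"turn": [0,0,-1]},
    {"turn": [0,0,-1]},
    {"turn": [0,0,-1]},
    {"turn": [0,0,-1]},
    {"turn": [0,0,-1]},
  ],
  gripper=0.5,
)

```text
invalid input at $.steps[0]: expected keys dp, turn
```

Request:
jog_arm(
  steps=[
    {"turn": [0,0,-1]},
    {"turn": [0,0,-1]},
    {"dp": [0.96,0.86,0]},
    {"dp": [0.96,0.86,0]},
    {"dp": [0.96,0.86,0]},
    {"dp": [0.96,0.86,0]},
    {"dp": [0.96,0.86,0]},
    {"dp": [0.96,0.86,0]},
    {"dp": [0.96,0.86,0]},
    {"dp": [0.96,0.86,0]},
    {"dp": [0.96,0.86,0]},
    {"dp": [0.96,0.86,0]},
  ],
)

```text
invalid input at $.steps[0]: expected keys dp, turn
```

Request:
jog_arm(
  steps=[
    {"dp": [0.96,0.86,0]},
    {"dp": [0.96,0.86,0]},
    {"dp": [0.96,0.86,0]},
    {"dp": [0.96,0.86,0]},
    {"dp": [0.96,0.86,0]},
    {"dp": [0.96,0.86,0]},
    {"dp": [0.96,0.86,0]},
    {"dp": [0.96,0.86,0]},
    {"dp": [0.8,0.7,0.4]},
    {"dp": [0,0,0.8]},
    {"dp": [0,0,0]},
  ],
)

```text
invalid input at $.steps[0]: expected keys dp, turn
```

Request:
jog_arm(
  steps=[
    {"dp": [0,0,0],"turn": [0,0,-1]},
    {"dp": [0,0,0],"turn": [0,0,-1]},
    {"dp": [0,0,0],"turn": [0,0,-1]},
    {"dp": [0,0,0],"turn": [0,0,-1]},
    {"dp": [0,0,0],"turn": [0,0,-1]},
    {"dp": [0,0,0],"turn": [0,0,-1]},
    {"dp": [0,0,0],"turn": [0,0,-1]},
    {"dp": [0,0,0],"turn": [0,0,-1]},
    {"dp": [0,0,0],"turn": [0,0,-1]},
    {"dp": [0,0,0],"turn": [0,0,-1]},
    {"dp": [0,0,0],"turn": [0,0,-1]},
    {"dp": [0,0,0],"turn": [0,0,-1]},
  ],
  gripper=0.5,
)

```text
time: 2.5
tool_pos: [0.1687, -0.5235, 0.304]
orientation: [[0.055, 0.998, 0.0], [0.998, -0.055, -0.0], [-0.0, 0.0, -1.0]]
ft_force: [0.6, -0.1, -0.8]
grip_width: 0.0426
gripper_force: 0.0
```

Request:
jog_arm(
  steps=[
    {"dp": [0,0,0],"turn": [0,0,-1]},
    {"dp": [0,0,0],"turn": [0,0,-1]},
    {"dp": [0.96,0.86,0],"turn": [0,0,0]},
    {"dp": [0.96,0.86,0],"turn": [0,0,0]},
    {"dp": [0.96,0.86,0],"turn": [0,0,0]},
    {"dp": [0.96,0.86,0],"turn": [0,0,0]},
    {"dp": [0.96,0.86,0],"turn": [0,0,0]},
    {"dp": [0.96,0.86,0],"turn": [0,0,0]},
    {"dp": [0.96,0.86,0],"turn": [0,0,0]},
    {"dp": [0.96,0.86,0],"turn": [0,0,0]},
    {"dp": [0.96,0.86,0],"turn": [0,0,0]},
    {"dp": [0.96,0.86,0],"turn": [0,0,0]},
  ],
)

```text
time: 3.7
tool_pos: [0.3484, -0.2545, 0.3041]
orientation: [[-0.14, 0.99, 0.001], [0.99, 0.14, -0.001], [-0.001, 0.0, -1.0]]
ft_force: [1.2, 0.3, -0.1]
grip_width: 0.0426
gripper_force: 0.0
```

Request:
jog_arm(
  steps=[
    {"dp": [0.96,0.86,0],"turn": [0,0,0]},
    {"dp": [0.96,0.86,0],"turn": [0,0,0]},
    {"dp": [0.96,0.86,0],"turn": [0,0,0]},
    {"dp": [0.96,0.86,0],"turn": [0,0,0]},
    {"dp": [0.96,0.86,0],"turn": [0,0,0]},
    {"dp": [0.96,0.86,0],"turn": [0,0,0]},
    {"dp": [0.96,0.86,0],"turn": [0,0,0]},
    {"dp": [0.8,0.7,0.4],"turn": [0,0,0]},
    {"dp": [0,0,0.8],"turn": [0,0,0]},
    {"dp": [0,0,0],"turn": [0,0,0]},
  ],
)

```text
time: 4.7
tool_pos: [0.4868, -0.0449, 0.2709]
orientation: [[-0.142, 0.99, -0.006], [0.99, 0.142, 0.001], [0.002, -0.006, -1.0]]
ft_force: [0.3, -0.0, -0.2]
grip_width: 0.0428
gripper_force: 0.0
```

```bash
python3 - <<'E'
from h import *
im=bot.get_image("wrist"); save(im,"w1.png"); locs(im,["pin","pin_hole","tray_ear","tray"])
r=bot.silhouettes(im,"pin")
for d in r[:1]:
    v,u=np.nonzero(d["region"]); print(d["p"],u.min(),u.max(),v.min(),v.max())
print(np.round(im["xyz"],3),proj(im,[.524,.0175,.07]),proj(im,[.591,.126,.022])); print(bot.state()["tool_pos"])
E
```

```text
pin 0.78 [0.5178 0.0149 0.0692]
pin_hole 0.83 [0.59   0.1181 0.0231]
0.84 288 308 122 141
[0.474 0.039 0.34 ] [302.70572818 131.6879275 ] [381.37883011  28.12047243]
[ 0.48797846 -0.04649174  0.27524858]
```

View pics/w1.png

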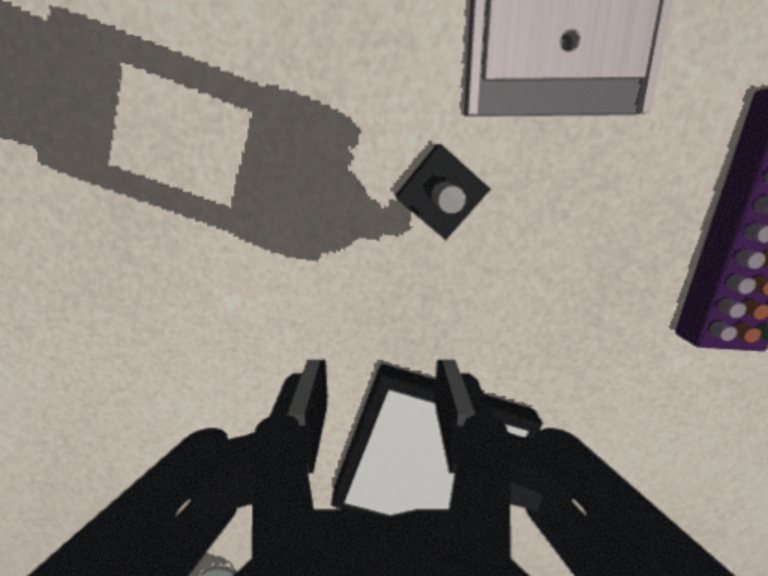

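Wrist view: the pin head's top is at (451,200) and the hole at (570,40), within 2 px of where my estimates project. I'll hover over the pin.

Request:
jog_arm(
  steps=[
    {"dp": [0.8,0.6,0.7],"turn": [0,0,0]},
    {"dp": [0.8,0.6,0.7],"turn": [0,0,0]},
    {"dp": [0.73,0.59,0.7],"turn": [0,0,0]},
    {"dp": [0,0,0.7],"turn": [0,0,0]},
    {"dp": [0,0,0],"turn": [0,0,0]},
    {"dp": [0,0,0],"turn": [0,0,0]},
    {"dp": [0,0,0],"turn": [0,0,0]},
  ],
)

```text
time: 5.7
tool_pos: [0.5245, 0.0174, 0.2056]
orientation: [[-0.14, 0.99, 0.003], [0.99, 0.14, -0.0], [-0.001, 0.003, -1.0]]
ft_force: [-0.4, -0.3, -0.1]
grip_width: 0.043
gripper_force: 0.0
```

```bash
python3 - <<'E'
from h import *
im=bot.get_image("wrist"); save(im,"w2.png"); locs(im,["pin","pin_hole"])
r=bot.silhouettes(im,"pin")
for d in r[:1]:
    v,u=np.nonzero(d["region"]); print(d["p"],u.min(),u.max(),v.min(),v.max())
s=bot.state();t=s["tool_pos"];R=s["orientation"]
print(np.round(im["xyz"],3),t,proj(im,[.524,.0175,.07]),proj(im,t+R@[0,0,.054]),np.round(R,3).tolist())
E
```

```text
pin_hole 0.58 [0.586  0.1356 0.0233]
0.81 241 261 188 220
[0.511 0.101 0.275] [0.52422301 0.01763768 0.20504048] [253.6809436  210.53962531] [254.91345434 268.67884592] [[-0.14, 0.99, 0.002], [0.99, 0.14, -0.0], [-0.001, 0.002, -1.0]]
```

View pics/w2.png

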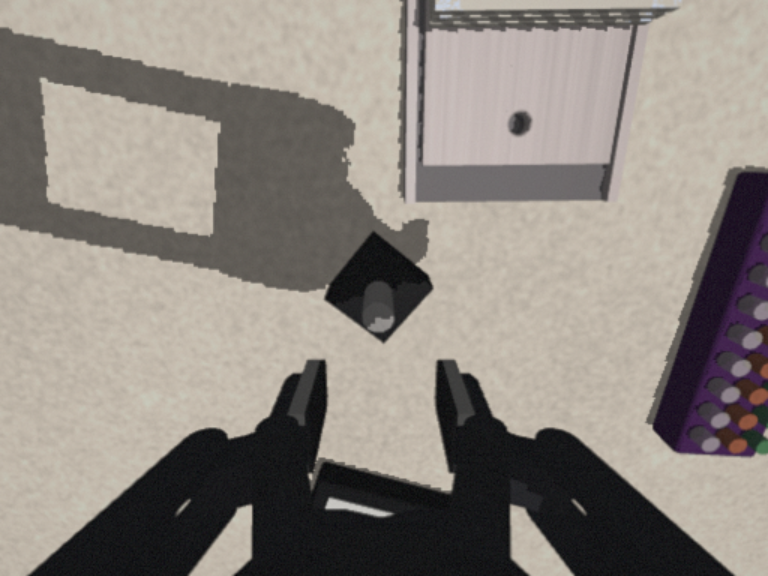

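The pin head's top is at (379,319), about 1 mm behind where I predicted. Descending and gripping.

Request:
jog_arm(
  steps=[
    {"dp": [-0.04,0,0.8],"turn": [0,0,0]},
    {"dp": [0,0,0.8],"turn": [0,0,0]},
    {"dp": [0,0,0.8],"turn": [0,0,0]},
    {"dp": [0,0,0.7],"turn": [0,0,0]},
    {"dp": [0,0,0.4],"turn": [0,0,0]},
    {"dp": [0,0,0.1],"turn": [0,0,0]},
    {"dp": [0,0,0],"turn": [0,0,0]},
    {"dp": [0,0,0],"turn": [0,0,0]},
  ],
)

```text
time: 6.7
tool_pos: [0.5248, 0.017, 0.1151]
orientation: [[-0.141, 0.99, 0.002], [0.99, 0.141, -0.0], [-0.001, 0.002, -1.0]]
ft_force: [0.4, 0.2, -0.3]
grip_width: 0.0424
gripper_force: 0.0
```

Request:
jog_arm(
  steps=[
    {"dp": [0,0,0],"turn": [0,0,0]},
    {"dp": [0,0,0],"turn": [0,0,0]},
    {"dp": [0,0,0],"turn": [0,0,0]},
    {"dp": [0,0,0],"turn": [0,0,0]},
    {"dp": [0,0,0],"turn": [0,0,0]},
    {"dp": [0,0,0],"turn": [0,0,0]},
    {"dp": [0,0,0],"turn": [0,0,0]},
  ],
  gripper=0,
  force=40,
)

```text
time: 7.4
tool_pos: [0.5246, 0.017, 0.1149]
orientation: [[-0.141, 0.99, 0.002], [0.99, 0.141, -0.0], [-0.0, 0.002, -1.0]]
ft_force: [-1.1, -0.4, 5.5]
grip_width: 0.0166
gripper_force: 39.2
```

Request:
jog_arm(
  steps=[
    {"dp": [0,0,-0.4],"turn": [0,0,0]},
    {"dp": [0,0,-0.8],"turn": [0,0,0]},
    {"dp": [0,0,-0.8],"turn": [0,0,0]},
    {"dp": [0,0,0],"turn": [0,0,0]},
    {"dp": [0,0,0],"turn": [0,0,0]},
    {"dp": [0,0,0],"turn": [0,0,0]},
  ],
)

```text
time: 8.0
tool_pos: [0.5232, 0.0171, 0.1624]
orientation: [[-0.141, 0.99, -0.003], [0.99, 0.141, 0.0], [0.001, -0.003, -1.0]]
ft_force: [-0.3, -0.1, -0.2]
grip_width: 0.0163
gripper_force: 39.1
```

```bash
python3 - <<'E'
from h import *
im=bot.get_image("wrist"); save(im,"w3.png"); cv2.imwrite("pics/w3raw.png",im["frame"])
g=cv2.cvtColor(im["frame"],cv2.COLOR_RGB2GRAY)
s=bot.state();t=s["tool_pos"]; print(t,s["grip_width"])
p=proj(im,[.591,.126,.022]); x,y=np.round(p).astype(int)
w=g[y-14:y+15,x-14:x+15]; m=(w<w.max()*.6).astype(np.uint8)
n,l,st,c=cv2.connectedComponentsWithStats(m)
print(p); 
for k in range(1,n): print(st[k],c[k]+[x-14,y-14],unproj(im,c[k]+[x-14,y-14],.022))
def tool(q): return s["orientation"].T@(np.array(q)-t)
print(tool([.591,.126,.022]))
E
```

```text
[0.52316961 0.0171091  0.16224581] 0.017076390106746383
[371.69612779  80.26089623]
[  3   3  18  19 260] [368.9         77.99230769] [0.58862569 0.12715907 0.022     ]
[0.09819976 0.08287564 0.14005539]
```

View pics/w3.png

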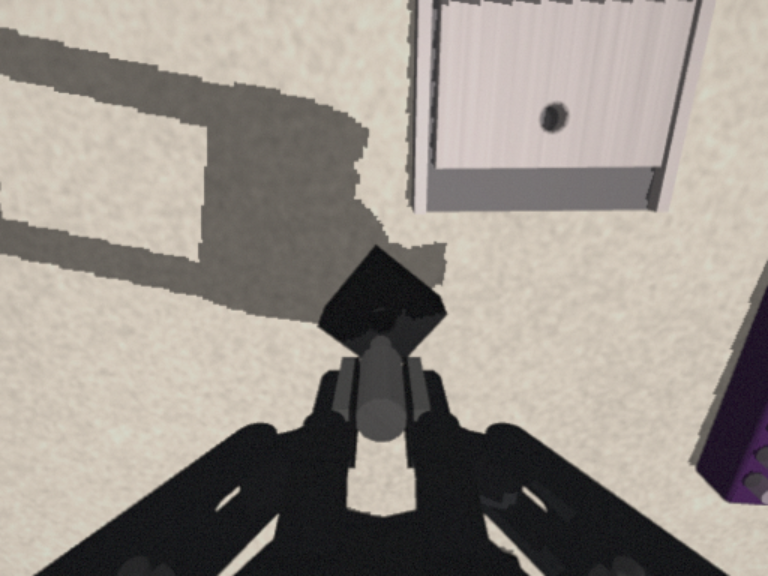

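The pin is held upright; the hole is at (554,117) and the pin's top at (381,421). I'll compare hole minus pin within each camera.

```bash
python3 - <<'E'
from h import *
w=bot.get_image("wrist"); t=bot.get_image("top"); sd=bot.get_image("side"); s=bot.state()
T=s["tool_pos"];R=s["orientation"];print(T,np.round(R[:,2],4))
zt=T[2]-.1149+.07
def blob(im,P,h,f=.6):
    g=cv2.cvtColor(im["frame"],cv2.COLOR_RGB2GRAY); x,y=np.round(proj(im,P)).astype(int)
    a=g[y-h:y+h+1,x-h:x+h+1].astype(float); bg=np.median(a); wt=np.clip(bg*.85-a,0,None)
    vv,uu=np.mgrid[-h:h+1,-h:h+1]; return np.array([x+(wt*uu).sum()/wt.sum(),y+(wt*vv).sum()/wt.sum()])
for n,im,h in(("wrist",w,14),("top",t,5),("side",sd,6)):
    b=blob(im,[.5895,.1265,.022],h); print(n,b,proj(im,[.5895,.1265,.022]),unproj(im,b,.022))
print("pin top wrist",unproj(w,(254,280.7),zt),proj(w,[T[0],T[1],zt]))
for n,im in(("top",t),("side",sd)): locs(im,["pin"],1)
E
```

```text
[0.52351489 0.01705383 0.16274626] [-2.1e-03  1.0e-04 -1.0e+00]
wrist [369.06327855  78.081757  ] [370.05195044  79.19009104] [0.58860602 0.12710227 0.022     ]
top [223.57988902 181.19058553] [223.88021549 181.69843394] [0.5913451  0.12759673 0.022     ]
side [238.2028547  225.37832596] [237.71037096 228.28180942] [0.5910897  0.11516733 0.022     ]
pin top wrist [0.52223635 0.01725053 0.11784626] [256.49193214 281.34024882]
pin 0.71 [0.3252 0.4545 0.0593]
```

Best hole estimate is (0.5905, 0.127). Moving above it.

Request:
jog_arm(
  steps=[
    {"dp": [0.8,0.65,0],"turn": [0,0,0]},
    {"dp": [0.8,0.65,0],"turn": [0,0,0]},
    {"dp": [0.8,0.65,0],"turn": [0,0,0]},
    {"dp": [0.8,0.65,0],"turn": [0,0,0]},
    {"dp": [0.78,0.65,0.4],"turn": [0,0,0]},
    {"dp": [0,0,0.3],"turn": [0,0,0]},
    {"dp": [0,0,0.2],"turn": [0,0,0]},
    {"dp": [0,0,0],"turn": [0,0,0]},
    {"dp": [0,0,0],"turn": [0,0,0]},
    {"dp": [0,0,0],"turn": [0,0,0]},
  ],
)

```text
time: 9.3
tool_pos: [0.5905, 0.1263, 0.142]
orientation: [[-0.14, 0.99, 0.001], [0.99, 0.14, -0.0], [-0.0, 0.001, -1.0]]
ft_force: [0.2, 0.2, -0.8]
grip_width: 0.0168
gripper_force: 39.2
```

```bash
python3 - <<'E'
from h import *
s=bot.state(); print(s["tool_pos"],np.round(s["orientation"],4).tolist(),s["ft_force"])
im=bot.get_image("side"); x,y=np.round(proj(im,[.59,.127,.05])).astype(int)
c=im["frame"][y-45:y+45,x-60:x+60,::-1]
cv2.imwrite("pics/s2.png",cv2.resize(np.ascontiguousarray(c),None,fx=6,fy=6,interpolation=cv2.INTER_CUBIC))
T=s["tool_pos"]; zb=T[2]-.1049
for P in([T[0],T[1],zb],[.5905,.127,.022]): print((proj(im,P)-[x-60,y-45])*6)
E
```

```text
[0.59054475 0.12629719 0.14200763] [[-0.1396, 0.9902, 0.0009], [0.9902, 0.1396, -0.0001], [-0.0002, 0.0009, -1.0]] [ 0.16651521  0.22542727 -0.80673403]
[361.30487486 284.33693036]
[362.19678563 302.06452263]
```

View pics/s2.png

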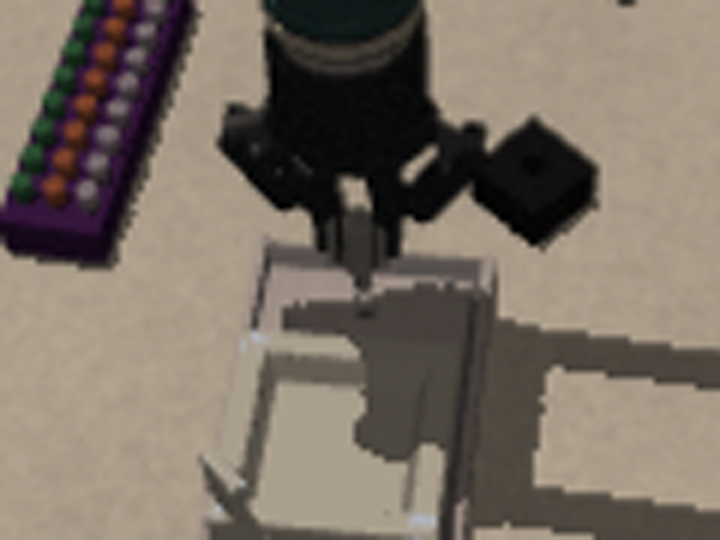

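Side view: the pin tip at (363,287) sits nearly over the hole at (366,311), with perhaps 1 mm still to go along +y. Descending gently.

Request:
jog_arm(
  steps=[
    {"dp": [0.04,0,0.2],"turn": [0,0,0]},
    {"dp": [0,0,0.2],"turn": [0,0,0]},
    {"dp": [0,0,0.2],"turn": [0,0,0]},
    {"dp": [0,0,0.1],"turn": [0,0,0]},
    {"dp": [0,0,0.1],"turn": [0,0,0]},
    {"dp": [0,0,0],"turn": [0,0,0]},
  ],
)

```text
time: 9.95
tool_pos: [0.5901, 0.128, 0.1207]
orientation: [[-0.141, 0.99, -0.001], [0.99, 0.141, -0.0], [-0.0, -0.001, -1.0]]
ft_force: [0.0, -0.3, -0.9]
grip_width: 0.0165
gripper_force: 39.2
```

No contact force 6 mm below the plate surface, so the pin is entering the hole. Continuing.

Request:
jog_arm(
  steps=[
    {"dp": [0,0,0.1],"turn": [0,0,0]},
    {"dp": [0,0,0.1],"turn": [0,0,0]},
    {"dp": [0,0,0.1],"turn": [0,0,0]},
    {"dp": [0,0,0.1],"turn": [0,0,0]},
    {"dp": [0,0,0.1],"turn": [0,0,0]},
    {"dp": [0,0,0.05],"turn": [0,0,0]},
    {"dp": [0,0,0],"turn": [0,0,0]},
    {"dp": [0,0,0],"turn": [0,0,0]},
  ],
)

```text
time: 10.75
tool_pos: [0.5904, 0.128, 0.1077]
orientation: [[-0.141, 0.99, 0.0], [0.99, 0.141, -0.0], [-0.0, 0.0, -1.0]]
ft_force: [-0.9, -0.2, -0.2]
grip_width: 0.0167
gripper_force: 39.2
```

Request:
jog_arm(
  steps=[
    {"dp": [0,0,0.04],"turn": [0,0,0]},
    {"dp": [0,0,0.03],"turn": [0,0,0]},
    {"dp": [0,0,0],"turn": [0,0,0]},
    {"dp": [0,0,0],"turn": [0,0,0]},
  ],
)

```text
time: 11.15
tool_pos: [0.5906, 0.128, 0.107]
orientation: [[-0.141, 0.99, 0.001], [0.99, 0.141, 0.0], [-0.0, 0.001, -1.0]]
ft_force: [-1.4, -0.4, 5.6]
grip_width: 0.0167
gripper_force: 39.6
```

Request:
jog_arm(
  steps=[
    {"dp": [0,0,0],"turn": [0,0,0]},
    {"dp": [0,0,0],"turn": [0,0,0]},
    {"dp": [0,0,0],"turn": [0,0,0]},
    {"dp": [0,0,0],"turn": [0,0,0]},
  ],
  gripper=0.45,
)

```text
time: 11.55
tool_pos: [0.5902, 0.1279, 0.1054]
orientation: [[-0.141, 0.99, -0.001], [0.99, 0.141, -0.0], [-0.0, -0.001, -1.0]]
ft_force: [0.1, 0.3, 0.3]
grip_width: 0.0386
gripper_force: 0.0
```

The pin is seated: 5.6 N of upward reaction at the expected height. I'll rise and turn toward the ear.

Request:
jog_arm(
  steps=[
    {"dp": [0,0,-0.5],"turn": [0,0,0]},
    {"dp": [0,0,-0.9],"turn": [0,0,0]},
    {"dp": [0,0,-0.9],"turn": [0,0,0]},
    {"dp": [0,0,-0.9],"turn": [0,0,-1]},
    {"dp": [0,0,-0.9],"turn": [0,0,-1]},
    {"dp": [0,0,-0.8],"turn": [0,0,-1]},
    {"dp": [0,0,0],"turn": [0,0,-1]},
    {"dp": [0,0,0],"turn": [0,0,-1]},
    {"dp": [0,0,0],"turn": [0,0,-1]},
    {"dp": [0,0,0],"turn": [0,0,-1]},
    {"dp": [0,0,0],"turn": [0,0,-0.8]},
  ],
)

```text
time: 12.65
tool_pos: [0.5905, 0.128, 0.2295]
orientation: [[-0.798, 0.602, 0.001], [0.602, 0.798, 0.0], [-0.001, 0.001, -1.0]]
ft_force: [0.7, 0.1, 0.4]
grip_width: 0.0384
gripper_force: 0.0
```

Request:
jog_arm(
  steps=[
    {"dp": [0.47,0.9,0],"turn": [0,0,0]},
    {"dp": [0.47,0.9,0],"turn": [0,0,0]},
    {"dp": [0.47,0.9,0],"turn": [0,0,0]},
    {"dp": [0.47,0.9,0],"turn": [0,0,0]},
    {"dp": [0.47,0.9,0],"turn": [0,0,0]},
    {"dp": [0.47,0.9,0],"turn": [0,0,0]},
    {"dp": [0,0,0],"turn": [0,0,0]},
    {"dp": [0,0,0],"turn": [0,0,0]},
    {"dp": [0,0,0],"turn": [0,0,0]},
  ],
)

```text
time: 13.55
tool_pos: [0.6159, 0.2773, 0.2288]
orientation: [[-0.796, 0.606, 0.0], [0.606, 0.796, -0.001], [-0.001, -0.0, -1.0]]
ft_force: [0.6, 0.2, 0.4]
grip_width: 0.0382
gripper_force: 0.0
```

```bash
python3 - <<'E'
from h import *
im=bot.get_image("wrist"); save(im,"w4.png"); s=bot.state();T=s["tool_pos"];R=s["orientation"];print(T,np.round(R,3).tolist())
print("earTop proj",proj(im,[.614,.278,.091])*1.5,"tcp at .091",proj(im,[T[0],T[1],.091])*1.5)
o=np.array([.576,.227]);a=np.radians(8.2);d=np.array([np.cos(a+.785),np.sin(a+.785)]);n=np.array([-d[1],d[0]])
for w in(-.013,.013):
  for h in(-.004,.004):
    e=o+d*.0636+n*w+d*h; print((proj(im,[*e,.091])*1.5).round(1))
t=bot.get_image("top"); locs(t,["pin","tray","pin_hole"],1)
E
```

```text
[0.61598143 0.27707215 0.22884244] [[-0.796, 0.606, 0.0], [0.606, 0.796, -0.0], [-0.001, -0.0, -1.0]]
earTop proj [380.83589693 312.28957619] tcp at .091 [381.67353321 315.91120542]
[373.8 334.2]
[388.2 334.1]
[373.2 290.1]
[388.1 290. ]
tray 0.75 [0.5839 0.2173 0.0506]
pin_hole 0.92 [0.5755 0.1534 0.0181]
```

View pics/w4.png

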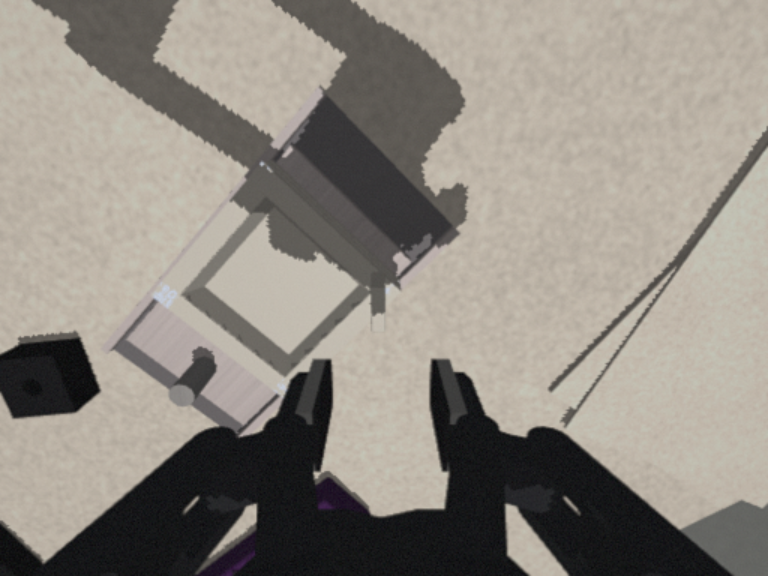

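Wrist view: the pin stands upright in its hole with its top at (182,393). The ear's top is centred near (378,310), so I shift +3 mm in x and -2 mm in y, then descend and grip.

Request:
jog_arm(
  steps=[
    {"dp": [0.12,-0.08,0.8],"turn": [0,0,0]},
    {"dp": [0,0,0.8],"turn": [0,0,0]},
    {"dp": [0,0,0.8],"turn": [0,0,0]},
    {"dp": [0,0,0.6],"turn": [0,0,0]},
    {"dp": [0,0,0.4],"turn": [0,0,0]},
    {"dp": [0,0,0.23],"turn": [0,0,0]},
    {"dp": [0,0,0],"turn": [0,0,0]},
    {"dp": [0,0,0],"turn": [0,0,0]},
    {"dp": [0,0,0],"turn": [0,0,0]},
  ],
)

```text
time: 14.7
tool_pos: [0.6129, 0.2786, 0.139]
orientation: [[-0.796, 0.605, 0.002], [0.605, 0.796, 0.001], [-0.001, 0.002, -1.0]]
ft_force: [0.4, -0.5, 0.4]
grip_width: 0.0385
gripper_force: 0.0
```

```bash
python3 - <<'E'
from h import *
im=bot.get_image("wrist"); save(im,"w5.png"); s=bot.state();print(s["tool_pos"],s["ft_force"])
E
```

```text
[0.61286031 0.27852542 0.13893204] [-0.71794042 -0.02506257  1.08780278]
```

View pics/w5.png

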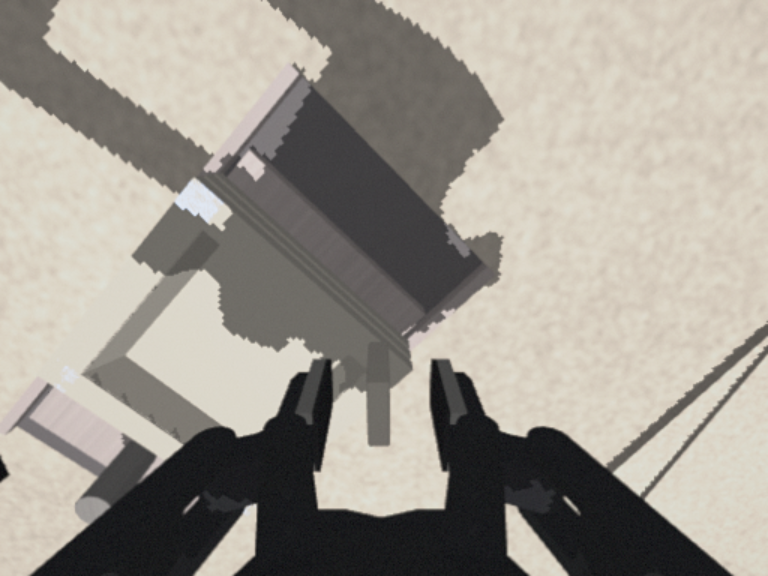

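The ear at x=378 sits between the pads. I'll close firmly, then peel by rotating about the far corner.

Request:
jog_arm(
  steps=[
    {"dp": [0,-0.03,0],"turn": [0,0,0]},
    {"dp": [0,0,0],"turn": [0,0,0]},
    {"dp": [0,0,0],"turn": [0,0,0]},
    {"dp": [0,0,0],"turn": [0,0,0]},
    {"dp": [0,0,0],"turn": [0,0,0]},
    {"dp": [0,0,0],"turn": [0,0,0]},
    {"dp": [0,0,0],"turn": [0,0,0]},
    {"dp": [0,0,0],"turn": [0,0,0]},
  ],
  gripper=0,
  force=70,
)

```text
time: 15.55
tool_pos: [0.6122, 0.2778, 0.1383]
orientation: [[-0.796, 0.605, 0.001], [0.605, 0.796, 0.0], [-0.001, 0.001, -1.0]]
ft_force: [1.3, 1.1, 3.9]
grip_width: 0.0067
gripper_force: 68.9
```

Request:
jog_arm(
  steps=[
    {"dp": [0,-0.105,-0.17],"turn": [-0.3,0,0]},
    {"dp": [0,-0.105,-0.17],"turn": [-0.3,0,0]},
    {"dp": [0,-0.105,-0.17],"turn": [-0.3,0,0]},
    {"dp": [0,-0.105,-0.17],"turn": [-0.3,0,0]},
    {"dp": [0,-0.105,-0.17],"turn": [-0.3,0,0]},
    {"dp": [0,0,0],"turn": [0,0,0]},
    {"dp": [0,0,0],"turn": [0,0,0]},
  ],
)

```text
time: 16.25
tool_pos: [0.6028, 0.2661, 0.158]
orientation: [[-0.796, 0.599, 0.09], [0.605, 0.787, 0.119], [0.001, 0.149, -0.989]]
ft_force: [-0.3, -0.5, -0.5]
grip_width: 0.0065
gripper_force: 68.6
```

Request:
jog_arm(
  steps=[
    {"dp": [0,-0.105,-0.17],"turn": [-0.3,0,0]},
    {"dp": [0,-0.105,-0.17],"turn": [-0.3,0,0]},
    {"dp": [0,-0.105,-0.17],"turn": [-0.3,0,0]},
    {"dp": [0,-0.105,-0.17],"turn": [-0.3,0,0]},
    {"dp": [0,-0.105,-0.17],"turn": [-0.3,0,0]},
    {"dp": [0,-0.105,-0.17],"turn": [-0.3,0,0]},
    {"dp": [0,0,0],"turn": [0,0,0]},
    {"dp": [0,0,0],"turn": [0,0,0]},
  ],
)

```text
time: 17.05
tool_pos: [0.5904, 0.2493, 0.1795]
orientation: [[-0.796, 0.573, 0.196], [0.605, 0.753, 0.258], [-0.0, 0.324, -0.946]]
ft_force: [0.2, 0.3, 0.0]
grip_width: 0.0063
gripper_force: 68.5
```

```bash
python3 - <<'E'
from h import *
im=bot.get_image("side"); s=bot.state();print(s["tool_pos"],s["ft_force"],s["grip_width"],s["joint_pos"])
x,y=np.round(proj(im,[.58,.22,.08])).astype(int)
c=im["frame"][max(y-65,0):y+55,x-75:x+75,::-1]
cv2.imwrite("pics/s3.png",cv2.resize(np.ascontiguousarray(c),None,fx=5,fy=5,interpolation=cv2.INTER_CUBIC))
E
```

```text
[0.5904624  0.24949656 0.17938651] [ 0.38288863 -0.45417111 -0.97257223] 0.00650790866831018 [ 13.14269544  11.52678222  87.10494983  12.95862247  67.11577403
 -43.17802556]
```

View pics/s3.png

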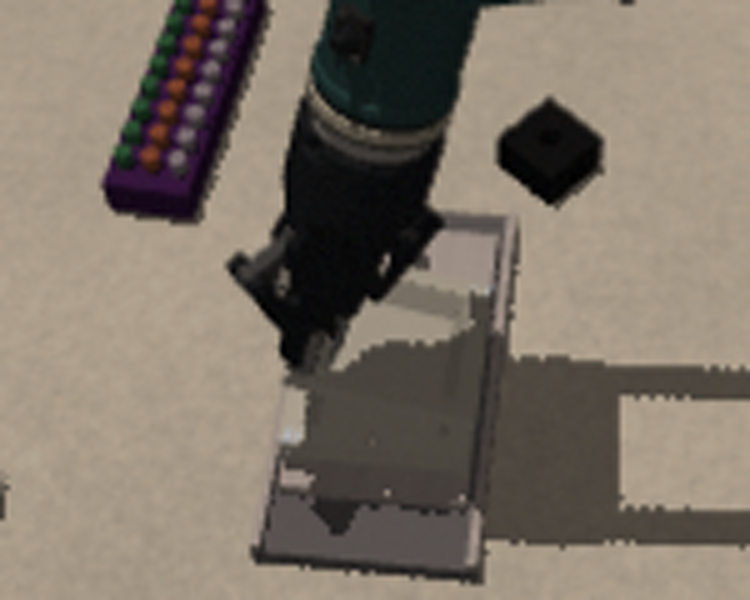

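The side view shows the tray tilted in the gripper with its ear corner raised and its far corner still on the stack. I'll lift straight up and level it.

Request:
jog_arm(
  steps=[
    {"dp": [0,0.1,-0.3],"turn": [0,0,0]},
    {"dp": [0,0.26,-0.76],"turn": [0,0,0]},
    {"dp": [0,0.26,-0.76],"turn": [0,0,0]},
    {"dp": [0,0.26,-0.76],"turn": [0,0,0]},
    {"dp": [0,0.26,-0.76],"turn": [0,0,0]},
    {"dp": [0,0,0],"turn": [0.6,0,0]},
    {"dp": [0,0,0],"turn": [0.7,0,0]},
    {"dp": [0,0,0],"turn": [0.7,0,0]},
    {"dp": [0,0,0],"turn": [0.7,0,0]},
    {"dp": [0,0,0],"turn": [0.6,0,0]},
    {"dp": [0,0,0],"turn": [0,0,0]},
    {"dp": [0,0,0],"turn": [0,0,0]},
  ],
)

```text
time: 18.3
tool_pos: [0.5906, 0.25, 0.2675]
orientation: [[-0.797, 0.605, 0.001], [0.605, 0.797, 0.001], [-0.0, 0.001, -1.0]]
ft_force: [0.1, 0.1, -0.5]
grip_width: 0.0062
gripper_force: 68.5
```

```bash
python3 - <<'E'
from h import *
s=bot.state();T=s["tool_pos"];R=s["orientation"];print(T,R.round(3).tolist(),s["ft_force"],s["grip_width"])
print("expected tray centre",T+R@[0,-.0636,.089-.01])
for v in("top","side","wrist"):
    im=bot.get_image(v); print(v); locs(im,["tray","pin","tray_ear","panel_top"],1)
E
```

```text
[0.59063113 0.25000422 0.26753763] [[-0.797, 0.605, 0.001], [0.605, 0.797, 0.001], [-0.0, 0.001, -1.0]] [ 0.05142464  0.11315593 -0.48967145] 0.006223638045195394
expected tray centre [0.55223471 0.19941251 0.18846707]
top
tray 0.96 [0.5567 0.1854 0.1849]
tray_ear 0.68 [0.5531 0.1842 0.1901]
panel_top 0.74 [ 0.5605 -0.2329  0.0233]
side
tray 0.67 [0.5377 0.2019 0.1811]
tray_ear 0.56 [0.5421 0.1971 0.1796]
panel_top 0.79 [ 0.539  -0.1668  0.0216]
wrist
tray 0.61 [0.5377 0.1992 0.1828]
tray_ear 0.67 [0.5619 0.2713 0.0347]
panel_top 0.72 [ 0.5936 -0.1715  0.0199]
```

The tray is held near level at z ≈ 0.185. Traversing to the panel.

Request:
jog_arm(
  steps=[
    {"dp": [-0.25,-0.3,0],"turn": [0,0,0]},
    {"dp": [-0.55,-0.7,0],"turn": [0,0,0]},
    {"dp": [-0.55,-0.7,0],"turn": [0,0,0]},
    {"dp": [-0.55,-0.7,0],"turn": [0,0,0]},
    {"dp": [-0.55,-0.7,0],"turn": [0,0,0]},
    {"dp": [-0.55,-0.7,0],"turn": [0,0,0]},
    {"dp": [-0.55,-0.7,0],"turn": [0,0,0]},
    {"dp": [-0.55,-0.7,0],"turn": [0,0,0]},
    {"dp": [-0.55,-0.7,0],"turn": [0,0,0]},
    {"dp": [-0.55,-0.7,0],"turn": [0,0,0]},
    {"dp": [-0.55,-0.7,0],"turn": [0,0,0]},
    {"dp": [-0.55,-0.7,0],"turn": [0,0,0]},
  ],
)

```text
time: 20.25
tool_pos: [0.5945, -0.0066, 0.2677]
orientation: [[-0.796, 0.605, 0.0], [0.605, 0.796, -0.0], [-0.0, -0.0, -1.0]]
ft_force: [0.2, -0.2, -0.4]
grip_width: 0.0065
gripper_force: 68.5
```

Request:
jog_arm(
  steps=[
    {"dp": [-0.55,-0.7,0],"turn": [0,0,0]},
    {"dp": [-0.55,-0.7,0],"turn": [0,0,0]},
    {"dp": [-0.55,-0.7,0],"turn": [0,0,0]},
    {"dp": [-0.55,-0.7,0],"turn": [0,0,0]},
    {"dp": [-0.55,-0.7,0],"turn": [0,0,0]},
    {"dp": [-0.55,-0.7,0],"turn": [0,0,0]},
    {"dp": [-0.55,-0.7,0],"turn": [0,0,0]},
    {"dp": [-0.55,-0.7,0.2],"turn": [0,0,0]},
    {"dp": [-0.25,-0.3,0.7],"turn": [0,0,0]},
    {"dp": [0,0,0.7],"turn": [0,0,0]},
    {"dp": [0,0,0.3],"turn": [0,0,0]},
    {"dp": [0,0,0],"turn": [0,0,0]},
  ],
)

```text
time: 21.45
tool_pos: [0.5972, -0.1928, 0.2184]
orientation: [[-0.796, 0.605, -0.003], [0.605, 0.796, 0.001], [0.003, -0.001, -1.0]]
ft_force: [-0.1, -0.2, -0.3]
grip_width: 0.007
gripper_force: 68.5
```

```bash
python3 - <<'E'
from h import *
s=bot.state();T=s["tool_pos"];R=s["orientation"];print(T,R.round(3).tolist(),s["ft_force"],s["grip_width"])
print("expected tray rim",T+R@[0,-.0636,.079])
t=bot.get_image("top"); sd=bot.get_image("side"); w=bot.get_image("wrist")
for n,im in(("top",t),("side",sd),("w",w)): print(n); locs(im,["tray","pin","panel_top","tube_rack","reagent","beaker"],1)
E
```

```text
[ 0.5972082  -0.19284479  0.21835275] [[-0.796, 0.605, -0.003], [0.605, 0.796, 0.001], [0.003, -0.001, -1.0]] [-0.05302437 -0.22282229 -0.28146939] 0.006991052956349431
expected tray rim [ 0.55845017 -0.2433715   0.13941716]
top
tray 0.8 [ 0.539  -0.222   0.1323]
panel_top 0.57 [ 0.5121 -0.1848  0.0236]
tube_rack 0.81 [0.7686 0.026  0.0301]
beaker 0.85 [ 0.3522 -0.4637  0.0402]
side
tray 0.72 [0.7745 0.04   0.0309]
pin 0.48 [0.5897 0.1346 0.0515]
panel_top 0.9 [ 0.5599 -0.221   0.0248]
tube_rack 0.58 [0.7727 0.0412 0.0295]
reagent 0.75 [0.3224 0.4527 0.0572]
beaker 0.54 [ 0.3526 -0.4372  0.055 ]
w
tray 0.69 [ 0.5436 -0.2413  0.1373]
panel_top 0.95 [ 0.55   -0.1901  0.0231]
tube_rack 0.79 [ 0.7587 -0.0377  0.0298]
```

Request:
jog_arm(
  steps=[
    {"dp": [0,0.16,0.4],"turn": [0,0,0]},
    {"dp": [0,0.16,0.5],"turn": [0,0,0]},
    {"dp": [0,0,0.1],"turn": [0,0,0]},
    {"dp": [0,0,0],"turn": [0,0,0]},
    {"dp": [0,0,0],"turn": [0,0,0]},
    {"dp": [0,0,0],"turn": [0,0,0]},
    {"dp": [0,0,0],"turn": [0,0,0]},
  ],
)

```text
time: 23.2
tool_pos: [0.6031, -0.1866, 0.1958]
orientation: [[-0.796, 0.605, 0.001], [0.605, 0.796, -0.001], [-0.001, 0.0, -1.0]]
ft_force: [-1.0, -0.4, -0.6]
grip_width: 0.0066
gripper_force: 68.5
```

```bash
python3 - <<'E'
from h import *
s=bot.state();T=s["tool_pos"];R=s["orientation"];print(T,s["ft_force"],s["grip_width"])
c=T+R@[0,-.0636,.079]; print("rim",c)
a=.055*2**.5
cor=[c+R@np.array(k)*a for k in([0,1,0],[1,0,0],[0,-1,0],[-1,0,0])]
for v in("wrist","top","side"):
    im=bot.get_image(v); r=bot.silhouettes(im,"tray")
    P=np.array([proj(im,k) for k in cor]); print(v,"pred",P.round(0).tolist())
    for d in r[:2]:
        q=np.argwhere(d["region"])[:,::-1]; print(round(d["p"],2),len(q),[q[np.argmax(q@e)].tolist() for e in np.array([[0,-1],[1,0],[0,1],[-1,0]])])
    if v=="side": locs(im,["pin"],1)
E
```

```text
[ 0.60313816 -0.18662107  0.19578088] [-0.9827945  -0.35523454 -0.62086159] 0.006566708060310597
rim [ 0.56473695 -0.23729804  0.11676726]
wrist pred [[278.0, 247.0], [134.0, 116.0], [25.0, 247.0], [165.0, 344.0]]
0.72 25059 [[133, 117], [275, 243], [164, 329], [26, 247]]
0.49 11849 [[214, 72], [295, 223], [271, 238], [65, 158]]
top pred [[310.0, 172.0], [315.0, 204.0], [347.0, 200.0], [342.0, 168.0]]
0.8 467 [[312, 180], [347, 199], [315, 204], [312, 180]]
side pred [[254.0, 144.0], [285.0, 146.0], [287.0, 126.0], [257.0, 124.0]]
0.91 542 [[270, 126], [286, 128], [275, 147], [254, 144]]
```

The tray's corners match the level-tray prediction within 1–2 px in the wrist camera, where they are not occluded, and it is centred over the panel with the lip about 8 cm above it. Handing in.

```bash
python3 -c "
from cell import bot
print(bot.job_done())"
```

```text
the job is handed in; nothing more can be done
None
```

The job is handed in, with no verdict returned: the pin is seated in the carriage hole, and the top tray was peeled off ear-first and is held level about 8 cm above the middle of the light panel. The clock last read about 23 s of the 61 s allowed.

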